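# Shut the centrifuge and start the spin

## Task

The centrifuge is loaded: gently push its open lid down until it is fully shut, then press the green start key with a fingertip and let it spring back. Do not press the other three keys, leave the tube rack, jar and bottle where they stand, and lift nothing.

Things in the scene. Friction and masses are not known exactly. Their poses are not given: they have to be found in the camera images.
- centrifuge: Fixed bench centrifuge, cream, 310 mm deep (own x -165 to +145), 260 wide, flat deck 150 mm high with a round bowl. Origin: bench level, mid-width. Front (operator's side) is its -x; its +y is the operator's left; z up. Grey front panel slopes up 27 deg, from 103 mm high at the front edge. Key row at x -143 mm: red stop y +81, green start +27, yellow short-spin -27, blue lid-release -81 mm.
- hinge (a point): middle of the lid's hinge line, which runs along the centrifuge's own y at x +130 mm, 160 mm above the bench; axes as the centrifuge's
- lid (a joint): opening angle of the lid in rad: 0 fully shut, 0.6 to 0.95 at the start, stop at 1.1 (reading noise about 0.01). Friction hinge: the lid stays wherever it is left and takes about 1 to 4 N at its front to push down. Once shut it rests on a rubber seal that gives a few mm under a firm push, about 3 N per mm at the front after the first 6 N.
- lid_front (a point): on the lid's outer (upper) face, centre line, 180 mm from the hinge line and 16 mm off the plane through it. Site z points out of that face, -x to the lid's front. The lid is a grey disc 208 mm across, 22 thick, centred 110 mm from the hinge line (rim 4 mm lower beyond 88 mm radius); its 56 mm wide front lip ends 228 mm from the hinge. Shut, this point is 176 mm above the bench.
- start_key (a joint): travel of the green start key in m: 0 up, 0.004 fully down; springs back; about 1.2 N to start it moving and 3.6 N fully down. The run starts at about 0.0025. Pressed square to the panel or straight down.
- start_key_top (a point): centre of the top of the green start key (white triangle), 20 x 20 mm, 6 mm proud of the panel, 121 mm above the bench. Site z points square out of the panel (27 deg from vertical, leaning to the centrifuge's front), y along the key row. Next keys: 54 mm to each side, centre to centre. The shut lid's top is 55 mm higher; its front lip ends about 45 mm away horizontally.
- stop_key (a joint): travel of the red stop key (white square), m, built like the start key; leave alone
- spin_key (a joint): travel of the yellow short-spin key (two small white triangles), m; leave alone
- release_key (a joint): travel of the blue lid-release key (white wedge over a bar), m; leave alone
- rack: loose green tube rack, 62 x 130 mm, 66 mm high, origin under its middle; carries three tubes; leave alone
- tube0: capped sample tube with yellow cap, 17 mm across and 103 mm long, standing in the rack; origin at its foot; leave alone
- tube1: second such tube in the rack; leave alone
- tube2: third such tube in the rack; leave alone
- jar: loose white specimen jar with orange cap, 62 mm across, 75 mm high, origin under its middle; leave alone
- flask: loose amber bottle with white cap, 66 mm across, 150 mm high, origin under its middle; leave alone

How it is judged:
By the outcome, as a careful person would: the job done as asked, in the order asked, and still so for the second after the job is handed in, with the robot touching nothing.
It also fails if it takes over 48 s, if anything falls off the work surface, if the arm or the gripper's body presses on something with over 40 N, if the wrist force passes 120 N, or if a joint passes its speed limit or range.

## Robot

A 6-joint arm with a two-finger parallel gripper is mounted at the origin on the work surface. World frame = base frame: x ahead of the robot, y to its left, z up, the work surface at z = 0. Lengths are in mm, angles in rad, forces in N, time in s.
With the tool pointing down it reaches from about 375 to 900 mm from the base axis. Payload 3.1 kg.
Tool frame: the origin (TCP) lies at the very end of the fingers, on their centre line; the grasp point (between the pads) lies 19 mm behind it; z points along the fingers, y is the direction in which the jaws open and shut (so a half turn about z gives the same grasp; the last joint's range is limited). The gripper opens to 85 mm and grips with 20 to 120 N. Pads are 22 mm wide; open, the fingers measure 114 mm over their backs; the gripper's body (76 mm by 85 mm) begins 54 mm behind the grasp point. The pads swing forward as they close: fully open they stand 13 mm farther back than shut.
Start: joints at [-1.423, 0.527, 1.433, -0, 1.181, -0.178], TCP at [200.064, -592.09, 231.31] pointing down, gripper open.
Joint ranges: [-3.08, 3.08], [-0.75, 2.2], [0.22, 2.44], [-1.43, 4.57], [0, 2.65], [-2.85, 2.85]. Speed limits (rad/s): [2.79, 2.79, 3.14, 3.14, 3.14, 3.14].

## Interface

Orientations are given as a 3x3 rotation matrix whose columns are the frame's x, y, z axes.
In Python, from workcell import r, grab_frame, camera_params, job gives the robot as it stands.
- The arm moves only by the tool send_rows, never from a script. Its argument "plan" is a list of rows, each an object of numbers: "x", "y", "z": the shift along the tool's x, y, z in mm; "ax", "ay", "az": the turn, a rotation vector about the tool's x, y, z in rad; "jaw": the opening, from -1 (shut) to 1 (fully open). In form: [{"x": .., "y": .., "z": .., "ax": .., "ay": .., "az": .., "jaw": ..}, ...]. A call has 1 to 20 rows; each row is the pose to reach, as a shift and turn from the pose commanded when the call began, along the tool's axes at that moment; what a row does not reach only later rows make up. A row lasts 1/8 s, in which the tool goes at most 62.5 mm and 10.7 degrees, less where a joint would pass 70% of its speed; a pose out of reach is approached as far as the arm can. A call with a gripper value outside its range is refused whole. The fingers move at their own pace and stop on an object; the grip force is fixed at half the most. Time passes only in rows, so rows that repeat a pose let the fingers close. It gives the time, the measured TCP pose, the force and the opening at its end, in the units of the state.
- r.get_obs(): the state, without advancing time (a new reading comes with each control period).
- grab_frame(name): name is "scene" or "top"; returns the picture (420x560x3 uint8, blue, green, red); there is no depth.
- camera_params(name): a dict with "K" (3x3 intrinsics, pixels), "cam_to_world" (4x4, takes a point from camera to world coordinates). Camera axes: x right, y down, z forward; pixel columns grow to the right and rows downward; lengths in mm; the calibration is good to about 2 mm. A picture is of the moment at which its call begins. camera_params takes no time and is no camera call.
- job.sign_off(): hands the job in, once; it reports no verdict.
The state is a dict: "clock": time; "joint_positions": joint angles; "dq": joint speeds; "joint_efforts": joint torques, N m; "position": TCP position; "orientation": TCP orientation; "ft_force": force on the tool from outside, world axes, zero at the start; "wrist_torque": the same for the moment, N m; "grip_width": finger opening in mm.
Only numpy, scipy, OpenCV 4.12 (cv2) and the standard library are available. Lean on these libraries where they do the work, as an engineer would, in place of code of your own. Each camera call takes 0.05 s, during which the arm holds its last target.

## Working session

There is one attempt and no reset: what is moved stays moved. The work goes in short steps, Python scripts to look and compute and a tool call to move; the robot and the scene stay as the last step left them, time stands still between calls to the robot, and variables do not carry over. Pictures are saved under pics/ and viewed, and the job is handed in when it is done.

Besides the shell and the picture viewer there is one more tool, called after ">>>" as name([rows], argument=value, ...), one row to a line, values as JSON. send_rows: Moves the arm, as the interface text tells. Its arguments: {"type":"object","properties":{"plan":{"type":"array","items":{"type":"object","properties":{"x":{"type":"number"},"y":{"type":"number"},"z":{"type":"number"},"ax":{"type":"number"},"ay":{"type":"number"},"az":{"type":"number"},"jaw":{"type":"number"}}}}},"required":["plan"]}

```bash
mkdir -p pics; python3 - <<'E'
from workcell import r, grab_frame, camera_params, job
import cv2,numpy as np
np.set_printoptions(precision=4,suppress=True)
for n in("scene","top"):
    cv2.imwrite(f"pics/{n}0.png",grab_frame(n)); p=camera_params(n);print(n,p["K"],p["cam_to_world"])
o=r.get_obs()
for k in o: print(k,o[k])
E
```

```text
scene [[385.2228   0.     280.8008]
 [  0.     385.2228 212.2433]
 [  0.       0.       1.    ]] [[  -0.3379    0.6665   -0.6645 1177.0422]
 [   0.9412    0.2403   -0.2375  250.8166]
 [   0.0014   -0.7057   -0.7086  785.7803]
 [   0.        0.        0.        1.    ]]
top [[545.0258   0.     276.3422]
 [  0.     545.0258 210.6205]
 [  0.       0.       1.    ]] [[  -0.0113   -0.9887    0.1492  342.7284]
 [  -0.9999    0.0125    0.0071   18.8321]
 [  -0.0089   -0.1491   -0.9888 1436.9609]
 [   0.        0.        0.        1.    ]]
clock 0.1
joint_positions [-1.4235  0.5284  1.4338 -0.      1.1814 -0.1785]
dq [ 0.0008 -0.0009 -0.0033 -0.0019 -0.0008 -0.0003]
joint_efforts [  0.     -44.3306 -17.8587  -0.0002   0.0039   0.    ]
position [ 199.9809 -591.4481  230.4289]
orientation [[ 0.9474  0.3201 -0.0003]
 [ 0.3201 -0.9474  0.002 ]
 [ 0.0003 -0.0019 -1.    ]]
ft_force [0.0909 0.1121 0.3602]
wrist_torque [0.0036 0.0372 0.0006]
grip_width 85.43306334982591
```

View pics/scene0.png

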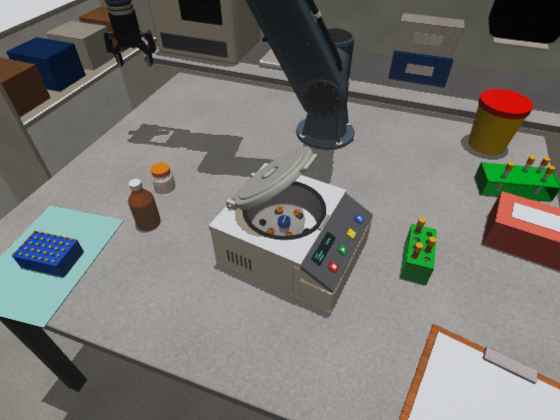

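View pics/top0.png

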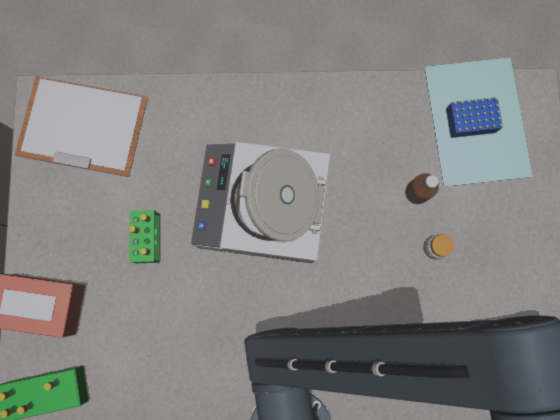

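The top view shows the keys at about red (211,161), green (208,183), yellow (205,204) and blue (201,226). The lid is open with its hinge at about x=320, so the front faces world +y. Next I'll zoom in for precise pixels.

```bash
python3 - <<'E'
import cv2,numpy as np
a=cv2.imread("pics/top0.png");b=cv2.imread("pics/scene0.png")
cv2.imwrite("pics/topz.png",cv2.resize(a[130:270,185:340],None,fx=4,fy=4,interpolation=cv2.INTER_CUBIC))
cv2.imwrite("pics/scz.png",cv2.resize(b[140:310,205:380],None,fx=3.5,fy=3.5,interpolation=cv2.INTER_CUBIC)[:600])
def cent(im,lo,hi,box,n):
    x0,y0,x1,y1=box;h=cv2.cvtColor(im[y0:y1,x0:x1],cv2.COLOR_BGR2HSV)
    m=cv2.inRange(h,lo,hi);k,l,s,c=cv2.connectedComponentsWithStats(m)
    for i in range(1,k):
        if s[i,4]>8:print(n,c[i]+[x0,y0],s[i,4])
for im,box,t in((a,(190,140,235,250),"top"),(b,(300,195,375,290),"scene")):
    cent(im,(0,120,80),(8,255,255),box,t+" red");cent(im,(45,90,60),(80,255,255),box,t+" green")
    cent(im,(20,120,80),(35,255,255),box,t+" yel");cent(im,(105,120,60),(125,255,255),box,t+" blue")
E
```

```text
top red [212.14285714 161.21428571] 28
top green [208.35483871 182.35483871] 31
top yel [205.72413793 204.5862069 ] 29
top blue [202.         225.24242424] 33
scene red [332.5        266.36666667] 60
scene green [342.05263158 249.03508772] 57
scene yel [350.55737705 233.37704918] 61
scene blue [358.75555556 218.4       ] 45
```

View pics/topz.png

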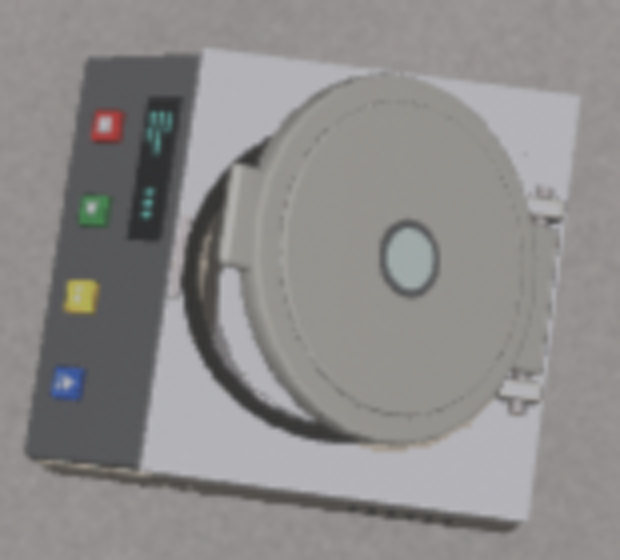

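View pics/scz.png

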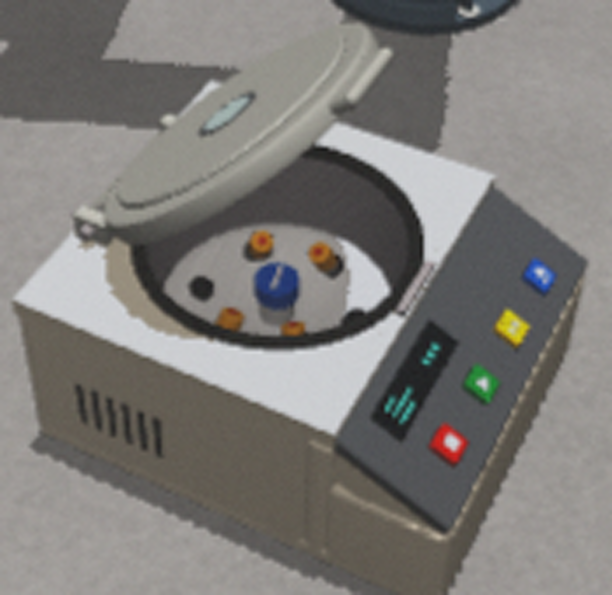

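```bash
cat > h.py <<'E'
import numpy as np
from workcell import camera_params
CP={n:camera_params(n) for n in("scene","top")}
def proj(n,P):
    p=CP[n];T=np.linalg.inv(p["cam_to_world"]);c=T[:3,:3]@np.asarray(P)+T[:3,3];u=p["K"]@c;return u[:2]/u[2]
def c2w(q,P):
    x,y,t=q;c,s=np.cos(t),np.sin(t);return np.array([x+c*P[0]-s*P[1],y+s*P[0]+c*P[1],P[2]])
def lidpt(a,d,off,y=0): # d from hinge, off above plane; opening raises front
    return np.array([130-d*np.cos(a)+off*np.sin(a),y,160+d*np.sin(a)+off*np.cos(a)])
E
python3 - <<'E'
from h import *
from scipy.optimize import least_squares
np.set_printoptions(precision=2,suppress=True)
K=[("top",(212.1,161.3),81),("top",(208.3,182.5),27),("top",(205.4,204.3),-27),("top",(202,225.4),-81),
("scene",(332.9,266.6),81),("scene",(342.3,249.4),27),("scene",(351,233.5),-27),("scene",(359,218.5),-81)]
obs=[(n,p,(-143,y,121)) for n,p,y in K]+[("top",(330,154),(145,130,150)),("top",(317.3,259.5),(145,-130,150))]
lid=[("top",(287.5,194.5),110,16),("scene",(270.1,172.3),110,16)]
def f(v):
    e=[proj(n,c2w(v[:3],P))-p for n,p,P in obs]
    e+=[proj(n,c2w(v[:3],lidpt(v[3],d,o)))-p for n,p,d,o in lid]
    return np.concatenate(e)
s=least_squares(f,[500,30,-1.6,.8],x_scale=[100,100,1,1],loss="soft_l1");v=s.x
print(np.round(v,4));print(f(v).reshape(-1,2))
for ns in("top","scene"):
    e=[(n,p,P) for n,p,P in obs if n==ns]
    q=least_squares(lambda w:np.concatenate([proj(n,c2w(w,P))-p for n,p,P in e]),v[:3],x_scale=[100,100,1]).x;print(ns,q, c2w(q,(-143,27,121)))
print("key",c2w(v,(-143,27,121)),"hinge",c2w(v,(130,0,160)),"lidfront",c2w(v,lidpt(v[3],180,16)), "lip end",c2w(v,lidpt(v[3],228,12)))
E
```

```text
[567.22  57.74  -1.72   0.69]
[[-0.56 -0.45]
 [-0.06 -0.47]
 [-0.51 -0.83]
 [-0.49 -0.24]
 [ 0.01 -0.79]
 [-0.02 -0.84]
 [-0.07 -0.88]
 [-0.04 -0.67]
 [ 0.41 -0.35]
 [-0.02  0.71]
 [-0.3  -0.12]
 [-0.73  0.25]]
top [566.77  57.23  -1.71] [613.59 195.02 121.  ]
scene [569.41  58.35  -1.72] [616.9  195.91 121.  ]Traceback (most recent call last):
  File "<stdin>", line 17, in <module>
  File "h.py", line 7, in c2w
    x,y,t=q;c,s=np.cos(t),np.sin(t);return np.array([x+c*P[0]-s*P[1],y+s*P[0]+c*P[1],P[2]])
    ^^^^^
ValueError: too many values to unpack (expected 3)
```

```bash
cat >> h.py <<'E'
from scipy.spatial.transform import Rotation as Ro
Q=np.array([567.2,57.7,-1.715]); LA=.69
oy=np.array([-np.sin(Q[2]),np.cos(Q[2]),0]); ox=np.array([np.cos(Q[2]),np.sin(Q[2]),0])
Rdown=np.column_stack([-ox,oy,[0,0,-1]])
n=np.array([0,0,1])*np.cos(np.radians(27))-ox*np.sin(np.radians(27))
zt=-n; Rkey=np.column_stack([np.cross(oy,zt),oy,zt])
def rel(p0,R0,p,R):
    return np.round(R0.T@(np.asarray(p)-p0),1), np.round(Ro.from_matrix(R0.T@R).as_rotvec(),3)
E
python3 - <<'E'
from h import *
np.set_printoptions(precision=2,suppress=True)
a=.3259;R0=np.array([[np.cos(a),np.sin(a),0],[np.sin(a),-np.cos(a),0],[0,0,-1]]);p0=np.array([200.064,-592.09,231.31])
print("key",c2w(Q,(-143,27,121)),"hinge",c2w(Q,(130,0,160)))
L=c2w(Q,lidpt(LA,180,16));print(L,c2w(Q,lidpt(LA,228,12)),c2w(Q,lidpt(0,180,16)))
print("above lid",rel(p0,R0,L+[0,0,110],Rdown))
E
```

```text
key [614.47 195.34 121.  ] hinge [548.52 -70.95 160.  ]
[567.    56.35 286.92] [572.69  95.51 314.39] [574.39 107.18 176.  ]
above lid (array([ 555.2, -496.8, -165.6]), array([ 0. ,  0. , -1.1]))
```

>>> send_rows([
  {"z":-60,"jaw":-1},
  {"z":-120,"jaw":-1},
  {"x":60,"y":-50,"z":-150,"az":-0.1,"jaw":-1},
  {"x":555,"y":-497,"z":-165,"az":-1.1,"jaw":-1},
  {"x":555,"y":-497,"z":-165,"az":-1.1,"jaw":-1},
  {"x":555,"y":-497,"z":-165,"az":-1.1,"jaw":-1},
  {"x":555,"y":-497,"z":-165,"az":-1.1,"jaw":-1},
  {"x":555,"y":-497,"z":-165,"az":-1.1,"jaw":-1},
  {"x":555,"y":-497,"z":-165,"az":-1.1,"jaw":-1},
  {"x":555,"y":-497,"z":-165,"az":-1.1,"jaw":-1},
  {"x":555,"y":-497,"z":-165,"az":-1.1,"jaw":-1},
  {"x":555,"y":-497,"z":-165,"az":-1.1,"jaw":-1},
  {"x":555,"y":-497,"z":-165,"az":-1.1,"jaw":-1},
  {"x":555,"y":-497,"z":-165,"az":-1.1,"jaw":-1},
  {"x":555,"y":-497,"z":-165,"az":-1.1,"jaw":-1},
  {"x":555,"y":-497,"z":-165,"az":-1.1,"jaw":-1},
  {"x":555,"y":-497,"z":-165,"az":-1.1,"jaw":-1},
])

```text
invalid input at $.plan[0]: expected keys x, y, z, ax, ay, az, jaw
```

```bash
python3 - <<'E'
from h import *
from workcell import r,grab_frame
import cv2
np.set_printoptions(precision=4,suppress=True)
o=r.get_obs()
for k in("clock","joint_positions","position","orientation","ft_force","grip_width"):print(k,o[k])
im=grab_frame("scene");cv2.imwrite("pics/s1.png",im)
print(Rdown, proj("scene",o["position"]))
E
```

```text
clock 0.1
joint_positions [-1.4235  0.5284  1.4338 -0.      1.1814 -0.1785]
position [ 199.9809 -591.4481  230.4289]
orientation [[ 0.9474  0.3201 -0.0003]
 [ 0.3201 -0.9474  0.002 ]
 [ 0.0003 -0.0019 -1.    ]]
ft_force [0.0909 0.1121 0.3602]
grip_width 85.43306334982591
[[ 0.1437  0.9896  0.    ]
 [ 0.9896 -0.1437  0.    ]
 [-0.      0.     -1.    ]] [137.1864  69.0986]
```

View pics/s1.png

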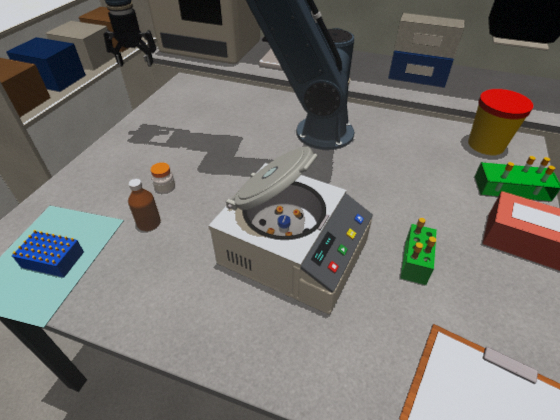

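The call was refused because every row needs all seven keys, so nothing moved and the picture is unchanged.

>>> send_rows([
  {"x":0,"y":0,"z":-60,"ax":0,"ay":0,"az":0,"jaw":-1},
  {"x":0,"y":0,"z":-120,"ax":0,"ay":0,"az":0,"jaw":-1},
  {"x":50,"y":-45,"z":-150,"ax":0,"ay":0,"az":-0.1,"jaw":-1},
  {"x":555,"y":-497,"z":-165,"ax":0,"ay":0,"az":-1.1,"jaw":-1},
  {"x":555,"y":-497,"z":-165,"ax":0,"ay":0,"az":-1.1,"jaw":-1},
  {"x":555,"y":-497,"z":-165,"ax":0,"ay":0,"az":-1.1,"jaw":-1},
  {"x":555,"y":-497,"z":-165,"ax":0,"ay":0,"az":-1.1,"jaw":-1},
  {"x":555,"y":-497,"z":-165,"ax":0,"ay":0,"az":-1.1,"jaw":-1},
  {"x":555,"y":-497,"z":-165,"ax":0,"ay":0,"az":-1.1,"jaw":-1},
  {"x":555,"y":-497,"z":-165,"ax":0,"ay":0,"az":-1.1,"jaw":-1},
  {"x":555,"y":-497,"z":-165,"ax":0,"ay":0,"az":-1.1,"jaw":-1},
  {"x":555,"y":-497,"z":-165,"ax":0,"ay":0,"az":-1.1,"jaw":-1},
  {"x":555,"y":-497,"z":-165,"ax":0,"ay":0,"az":-1.1,"jaw":-1},
  {"x":555,"y":-497,"z":-165,"ax":0,"ay":0,"az":-1.1,"jaw":-1},
  {"x":555,"y":-497,"z":-165,"ax":0,"ay":0,"az":-1.1,"jaw":-1},
  {"x":555,"y":-497,"z":-165,"ax":0,"ay":0,"az":-1.1,"jaw":-1},
  {"x":555,"y":-497,"z":-165,"ax":0,"ay":0,"az":-1.1,"jaw":-1},
  {"x":555,"y":-497,"z":-165,"ax":0,"ay":0,"az":-1.1,"jaw":-1},
])

```text
clock: 2.4
position: [566.4, 55.0, 396.5]
orientation: [[0.147, 0.989, -0.0], [0.989, -0.147, -0.0], [-0.0, -0.0, -1.0]]
ft_force: [-1.1, -0.3, 0.2]
grip_width: 0.1
```

```bash
python3 - <<'E'
from h import *
from workcell import r,grab_frame
import cv2
np.set_printoptions(precision=4,suppress=True)
o=r.get_obs()
for k in("clock","joint_positions","position","orientation","ft_force","grip_width"):print(k,o[k])
im=grab_frame("scene");cv2.imwrite("pics/s2.png",im)
print(Rdown, proj("scene",o["position"]))
E
```

```text
clock 2.4
joint_positions [-0.0994  0.3035  1.3397 -0.0002  1.4984  0.0479]
position [566.3882  55.0075 396.489 ]
orientation [[ 0.1468  0.9892 -0.    ]
 [ 0.9892 -0.1468 -0.0002]
 [-0.0002 -0.     -1.    ]]
ft_force [-1.0527 -0.2948  0.1853]
grip_width 0.13286041462113046
[[ 0.1437  0.9896  0.    ]
 [ 0.9896 -0.1437  0.    ]
 [-0.      0.     -1.    ]] [292.1864 117.3338]
```

View pics/s2.png

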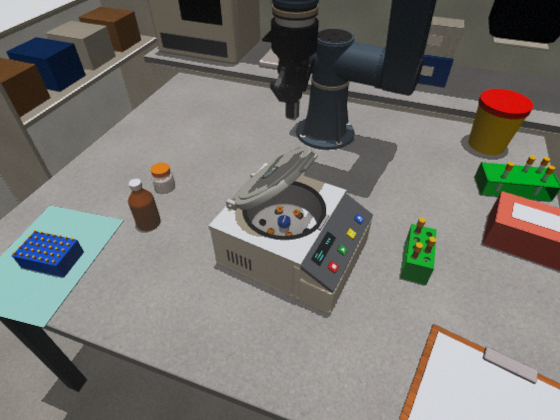

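The fingertip is at (293,117), matching the calibrated projection (292,117), above the open lid's front. I'll push the lid down along its arc.

>>> send_rows([
  {"x":-2,"y":0,"z":50,"ax":0,"ay":0,"az":0,"jaw":-1},
  {"x":-2,"y":0,"z":85,"ax":0,"ay":0,"az":0,"jaw":-1},
  {"x":-2,"y":0,"z":95,"ax":0,"ay":0,"az":0,"jaw":-1},
  {"x":-2,"y":0,"z":100,"ax":0,"ay":0,"az":0,"jaw":-1},
  {"x":-2,"y":0,"z":105,"ax":0,"ay":0,"az":0,"jaw":-1},
  {"x":3,"y":0,"z":110,"ax":0,"ay":0,"az":0,"jaw":-1},
  {"x":9,"y":0,"z":116,"ax":0,"ay":0,"az":0,"jaw":-1},
  {"x":15,"y":0,"z":124,"ax":0,"ay":0,"az":0,"jaw":-1},
  {"x":20,"y":0,"z":131,"ax":0,"ay":0,"az":0,"jaw":-1},
])

```text
clock: 3.58
position: [570.5, 76.8, 265.1]
orientation: [[0.144, 0.99, 0.002], [0.99, -0.144, 0.0], [0.001, 0.002, -1.0]]
ft_force: [2.0, -1.5, 2.5]
grip_width: 0.0
```

```bash
python3 - <<'E'
from h import *
from workcell import r,grab_frame
import cv2
np.set_printoptions(precision=2,suppress=True)
o=r.get_obs()
for k in("clock","position","ft_force","wrist_torque"):print(k,o[k])
im=grab_frame("scene");cv2.imwrite("pics/s3.png",cv2.resize(im[60:310,180:400],None,fx=2.4,fy=2.4))
E
```

```text
clock 3.575
position [570.47  76.81 265.07]
ft_force [ 2.01 -1.53  2.54]
wrist_torque [-0.2  -0.31  0.  ]
```

View pics/s3.png

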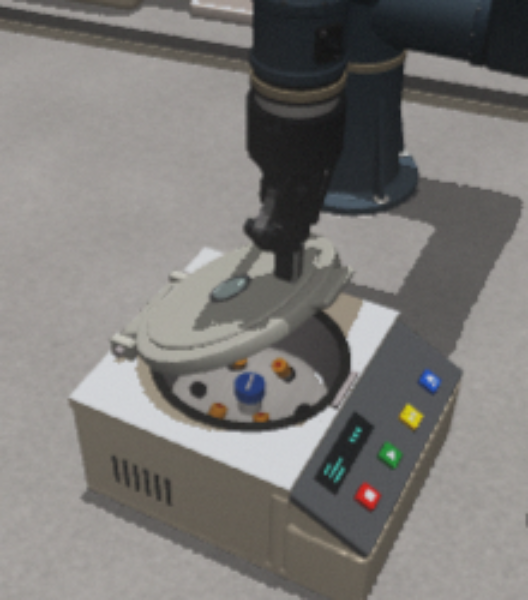

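The fingertip, at about (288,275) in this zoom, is on the lid's front and the lid is coming down at about 3 N. I'll continue.

>>> send_rows([
  {"x":5,"y":0,"z":8,"ax":0,"ay":0,"az":0,"jaw":-1},
  {"x":10,"y":0,"z":17,"ax":0,"ay":0,"az":0,"jaw":-1},
  {"x":14,"y":0,"z":25,"ax":0,"ay":0,"az":0,"jaw":-1},
  {"x":18,"y":0,"z":34,"ax":0,"ay":0,"az":0,"jaw":-1},
  {"x":21,"y":0,"z":43,"ax":0,"ay":0,"az":0,"jaw":-1},
  {"x":24,"y":0,"z":52,"ax":0,"ay":0,"az":0,"jaw":-1},
  {"x":27,"y":0,"z":60,"ax":0,"ay":0,"az":0,"jaw":-1},
  {"x":29,"y":0,"z":68,"ax":0,"ay":0,"az":0,"jaw":-1},
  {"x":30,"y":0,"z":75,"ax":0,"ay":0,"az":0,"jaw":-1},
  {"x":31,"y":0,"z":80,"ax":0,"ay":0,"az":0,"jaw":-1},
  {"x":31,"y":0,"z":84,"ax":0,"ay":0,"az":0,"jaw":-1},
  {"x":31,"y":0,"z":86,"ax":0,"ay":0,"az":0,"jaw":-1},
  {"x":31,"y":0,"z":86,"ax":0,"ay":0,"az":0,"jaw":-1},
])

```text
clock: 5.25
position: [574.0, 107.0, 179.1]
orientation: [[0.144, 0.99, -0.0], [0.99, -0.144, 0.0], [0.0, -0.0, -1.0]]
ft_force: [0.2, 0.4, 0.8]
grip_width: -0.1
```

>>> send_rows([
  {"x":0,"y":0,"z":1,"ax":0,"ay":0,"az":0,"jaw":-1},
  {"x":0,"y":0,"z":2,"ax":0,"ay":0,"az":0,"jaw":-1},
  {"x":0,"y":0,"z":3,"ax":0,"ay":0,"az":0,"jaw":-1},
  {"x":0,"y":0,"z":3,"ax":0,"ay":0,"az":0,"jaw":-1},
])

```text
clock: 5.75
position: [574.2, 107.0, 176.3]
orientation: [[0.144, 0.99, 0.0], [0.99, -0.144, 0.0], [0.0, 0.0, -1.0]]
ft_force: [-0.3, 0.4, 1.0]
grip_width: -0.1
```

>>> send_rows([
  {"x":0,"y":0,"z":0.5,"ax":0,"ay":0,"az":0,"jaw":-1},
  {"x":0,"y":0,"z":1,"ax":0,"ay":0,"az":0,"jaw":-1},
  {"x":0,"y":0,"z":1,"ax":0,"ay":0,"az":0,"jaw":-1},
])

```text
clock: 6.12
position: [574.3, 107.0, 175.7]
orientation: [[0.145, 0.99, 0.001], [0.99, -0.145, 0.0], [0.0, 0.001, -1.0]]
ft_force: [-0.8, 2.1, 4.3]
grip_width: 0.3
```

>>> send_rows([
  {"x":0,"y":0,"z":0.5,"ax":0,"ay":0,"az":0,"jaw":-1},
  {"x":0,"y":0,"z":1,"ax":0,"ay":0,"az":0,"jaw":-1},
  {"x":0,"y":0,"z":1,"ax":0,"ay":0,"az":0,"jaw":-1},
])

```text
clock: 6.5
position: [574.4, 107.0, 175.0]
orientation: [[0.144, 0.99, 0.001], [0.99, -0.144, 0.0], [0.0, 0.001, -1.0]]
ft_force: [-0.6, 1.9, 7.2]
grip_width: 0.3
```

>>> send_rows([
  {"x":0,"y":0,"z":0.5,"ax":0,"ay":0,"az":0,"jaw":-1},
  {"x":0,"y":0,"z":1,"ax":0,"ay":0,"az":0,"jaw":-1},
  {"x":0,"y":0,"z":1,"ax":0,"ay":0,"az":0,"jaw":-1},
])

```text
clock: 6.88
position: [574.5, 107.1, 174.3]
orientation: [[0.145, 0.989, 0.001], [0.989, -0.145, 0.0], [0.0, 0.001, -1.0]]
ft_force: [-1.9, 2.6, 8.5]
grip_width: 0.0
```

The force now rises at the seal (7.2 to 8.5 N at z≈175, where the shut height is 176), so I'll lift off and check.

>>> send_rows([
  {"x":0,"y":0,"z":-3,"ax":0,"ay":0,"az":0,"jaw":-1},
  {"x":0,"y":0,"z":-15,"ax":0,"ay":0,"az":0,"jaw":-1},
  {"x":0,"y":0,"z":-50,"ax":0,"ay":0,"az":0,"jaw":-1},
  {"x":0,"y":0,"z":-80,"ax":0,"ay":0,"az":0,"jaw":-1},
  {"x":0,"y":0,"z":-80,"ax":0,"ay":0,"az":0,"jaw":-1},
])

```text
clock: 7.5
position: [576.0, 106.6, 256.0]
orientation: [[0.145, 0.989, 0.006], [0.989, -0.145, -0.001], [0.0, 0.006, -1.0]]
ft_force: [-0.1, -0.1, 0.4]
grip_width: 0.1
```

```bash
python3 - <<'E'
from h import *
from workcell import r,grab_frame
import cv2
np.set_printoptions(precision=3,suppress=True)
o=r.get_obs()
for k in("clock","position","orientation","ft_force"):print(k,o[k])
im=grab_frame("scene")
for A in(0,.03,.1):
  print(A,"logo",proj("scene",c2w(Q,lidpt(A,110,16))),"lip",[proj("scene",c2w(Q,lidpt(A,228,14,y))) for y in(-28,28)])
z=cv2.resize(im[60:310,180:400],None,fx=2.4,fy=2.4)
cv2.imwrite("pics/s4.png",z)
K=c2w(Q,(-143,27,121))
print(rel(o["position"],Rdown,K+n*40,Rkey), rel(o["position"],Rdown,K+n*100,Rkey))
print(Rkey)
E
```

```text
clock 7.5
position [575.953 106.565 256.023]
orientation [[ 0.145  0.989  0.006]
 [ 0.989 -0.145 -0.001]
 [ 0.     0.006 -1.   ]]
ft_force [-0.114 -0.057  0.357]
0 logo [283.32  199.565] lip [array([335.349, 209.583]), array([325.493, 225.626])]
0.03 logo [283.125 198.449] lip [array([335.442, 207.343]), array([325.535, 223.383])]
0.1 logo [282.52  195.794] lip [array([335.326, 201.934]), array([325.286, 217.95 ])]
(array([111.5,  25.4,  99.4]), array([ 0.   , -0.471,  0.   ])) (array([138.8,  25.4,  45.9]), array([ 0.   , -0.471,  0.   ]))
[[ 0.128  0.99  -0.065]
 [ 0.882 -0.144 -0.449]
 [-0.454  0.    -0.891]]
```

View pics/s4.png

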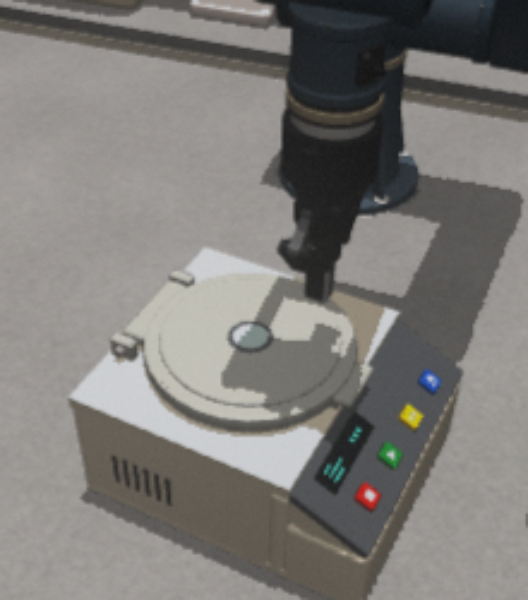

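The lid is down: its window sits at (250,337) in the zoom, which is (284.2,200.4) full-frame. The prediction for fully shut was (283.3,199.6), and at 0.03 rad it would be y 198.4. Next I'll move to stand off square above the green key.

>>> send_rows([
  {"x":50,"y":10,"z":0,"ax":0,"ay":-0.15,"az":0,"jaw":-1},
  {"x":100,"y":18,"z":10,"ax":0,"ay":-0.32,"az":0,"jaw":-1},
  {"x":139,"y":25,"z":46,"ax":0,"ay":-0.471,"az":0,"jaw":-1},
  {"x":139,"y":25,"z":46,"ax":0,"ay":-0.471,"az":0,"jaw":-1},
  {"x":139,"y":25,"z":46,"ax":0,"ay":-0.471,"az":0,"jaw":-1},
  {"x":139,"y":25,"z":46,"ax":0,"ay":-0.471,"az":0,"jaw":-1},
  {"x":139,"y":25,"z":46,"ax":0,"ay":-0.471,"az":0,"jaw":-1},
])

```text
clock: 8.43
position: [619.8, 239.2, 210.6]
orientation: [[0.133, 0.989, -0.063], [0.882, -0.147, -0.447], [-0.452, 0.004, -0.892]]
ft_force: [0.5, 0.3, 0.7]
grip_width: -0.5
```

```bash
python3 - <<'E'
from h import *
from workcell import r,grab_frame
import cv2
np.set_printoptions(precision=3,suppress=True)
o=r.get_obs()
for k in("clock","joint_positions","position","orientation","ft_force"):print(k,o[k])
K=c2w(Q,(-143,27,121))
print("to key",rel(o["position"],o["orientation"],K,Rkey))
for c in("scene","top"):
    im=grab_frame(c);cv2.imwrite(f"pics/{c}5.png",cv2.resize(im[100:300,160:400] if c=="scene" else im[110:280,130:350],None,fx=3,fy=3)); print(proj(c,o["position"]))
E
```

```text
clock 8.425
joint_positions [ 0.377  0.739  1.158 -0.405  1.496  0.608]
position [619.844 239.232 210.629]
orientation [[ 0.133  0.989 -0.063]
 [ 0.882 -0.147 -0.447]
 [-0.452  0.004 -0.892]]
ft_force [0.529 0.268 0.659]
to key (array([ 1. ,  0.8, 99.9]), array([ 0.002, -0.003, -0.005]))
[367.955 227.875]
[184.06  172.239]
```

View pics/scene5.png

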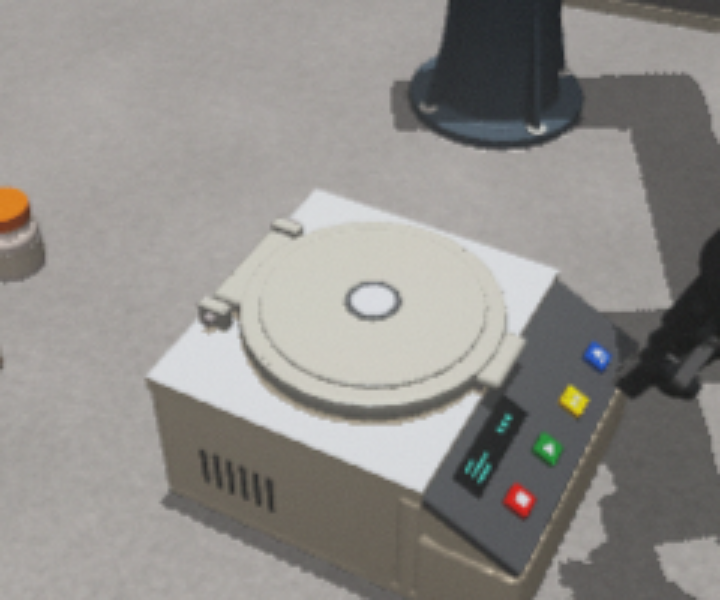

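View pics/top5.png

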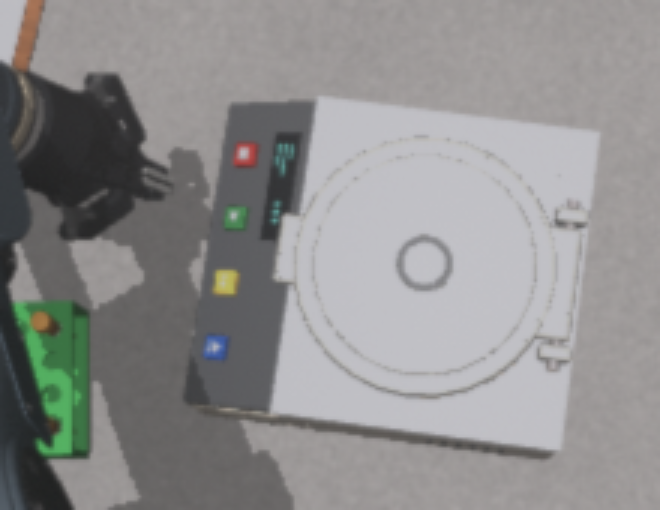

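The window is still in place with the lid shut. The fingertip is at full-frame (185,172) in the top view and (368,229) in the scene view, matching the projections, and lies on the green key's axis.

>>> send_rows([
  {"x":1,"y":1,"z":40,"ax":0,"ay":0,"az":0,"jaw":-1},
  {"x":1,"y":1,"z":70,"ax":0,"ay":0,"az":0,"jaw":-1},
  {"x":1,"y":1,"z":84,"ax":0,"ay":0,"az":0,"jaw":-1},
  {"x":1,"y":1,"z":90,"ax":0,"ay":0,"az":0,"jaw":-1},
  {"x":1,"y":1,"z":92,"ax":0,"ay":0,"az":0,"jaw":-1},
  {"x":1,"y":1,"z":92,"ax":0,"ay":0,"az":0,"jaw":-1},
])

```text
clock: 9.28
position: [614.7, 200.7, 125.8]
orientation: [[0.129, 0.99, -0.064], [0.882, -0.144, -0.448], [-0.453, 0.002, -0.892]]
ft_force: [0.1, 0.4, -0.1]
grip_width: -0.0
```

```bash
python3 - <<'E'
from h import *
from workcell import r,grab_frame
import cv2
np.set_printoptions(precision=3,suppress=True)
o=r.get_obs()
for k in("clock","position","ft_force"):print(k,o[k])
K=c2w(Q,(-143,27,121))
print("to key",rel(o["position"],o["orientation"],K,Rkey))
a=[]
for c in("scene","top"):
    im=grab_frame(c);a.append(cv2.resize(im[195:295,300:400] if c=="scene" else im[140:240,150:250],(400,400),interpolation=cv2.INTER_CUBIC))
cv2.imwrite("pics/k6.png",np.hstack(a))
E
```

```text
clock 9.275
position [614.725 200.738 125.788]
ft_force [ 0.101  0.391 -0.086]
to key (array([-2.6,  0.5,  6.7]), array([ 0.001, -0.001, -0.001]))
```

View pics/k6.png

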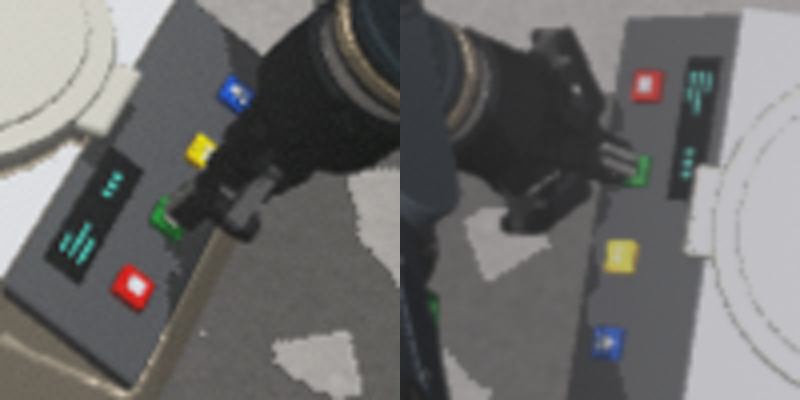

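The tip is about 7 mm off the green key, clear of red and yellow, and about 2.6 mm too far to the front. I'll correct that and press slowly.

>>> send_rows([
  {"x":-2.5,"y":0.5,"z":2,"ax":0,"ay":0,"az":0,"jaw":-1},
  {"x":-2.5,"y":0.5,"z":4,"ax":0,"ay":0,"az":0,"jaw":-1},
  {"x":-2.5,"y":0.5,"z":5,"ax":0,"ay":0,"az":0,"jaw":-1},
  {"x":-2.5,"y":0.5,"z":6,"ax":0,"ay":0,"az":0,"jaw":-1},
  {"x":-2.5,"y":0.5,"z":6,"ax":0,"ay":0,"az":0,"jaw":-1},
])

```text
clock: 10.0
position: [613.9, 195.2, 120.9]
orientation: [[0.129, 0.989, -0.066], [0.882, -0.145, -0.449], [-0.454, 0.0, -0.891]]
ft_force: [0.3, 0.2, 2.4]
grip_width: 0.4
```

>>> send_rows([
  {"x":0,"y":0,"z":0.5,"ax":0,"ay":0,"az":0,"jaw":-1},
  {"x":0,"y":0,"z":1,"ax":0,"ay":0,"az":0,"jaw":-1},
  {"x":0,"y":0,"z":1.5,"ax":0,"ay":0,"az":0,"jaw":-1},
  {"x":0,"y":0,"z":1.5,"ax":0,"ay":0,"az":0,"jaw":-1},
])

```text
clock: 10.5
position: [613.8, 194.5, 119.4]
orientation: [[0.129, 0.989, -0.066], [0.882, -0.145, -0.449], [-0.454, -0.0, -0.891]]
ft_force: [-0.8, 0.2, 2.7]
grip_width: 0.3
```

```bash
python3 - <<'E'
from h import *
from workcell import r
o=r.get_obs();print(o["clock"],o["position"],o["ft_force"],n@o["ft_force"]);print(n@(o["position"]-c2w(Q,(-143,27,121))))
E
```

```text
10.5 [613.75370651 194.49834182 119.43323461] [-0.80075275  0.23488056  2.71226405] 2.4699302634817966
-1.8189185823171563
```

>>> send_rows([
  {"x":0,"y":0,"z":0.5,"ax":0,"ay":0,"az":0,"jaw":-1},
  {"x":0,"y":0,"z":1,"ax":0,"ay":0,"az":0,"jaw":-1},
  {"x":0,"y":0,"z":1,"ax":0,"ay":0,"az":0,"jaw":-1},
])

```text
clock: 10.88
position: [613.7, 194.1, 118.5]
orientation: [[0.129, 0.99, -0.066], [0.882, -0.144, -0.449], [-0.454, -0.0, -0.891]]
ft_force: [-1.3, 0.1, 4.0]
grip_width: -0.1
```

```bash
python3 - <<'E'
from h import *
from workcell import r,grab_frame
import cv2
o=r.get_obs();print(o["clock"],o["position"],o["ft_force"],n@o["ft_force"]);print(n@(o["position"]-c2w(Q,(-143,27,121))))
a=[]
for c in("scene","top"):
    im=grab_frame(c);a.append(cv2.resize(im[195:295,300:400] if c=="scene" else im[140:240,150:250],(400,400),interpolation=cv2.INTER_CUBIC))
cv2.imwrite("pics/k7.png",np.hstack(a))
E
```

```text
10.875 [613.67225596 194.08468429 118.52819328] [-1.26691347  0.1356388   3.99161126] 3.5348372624952376
-2.8164775604465873
```

View pics/k7.png

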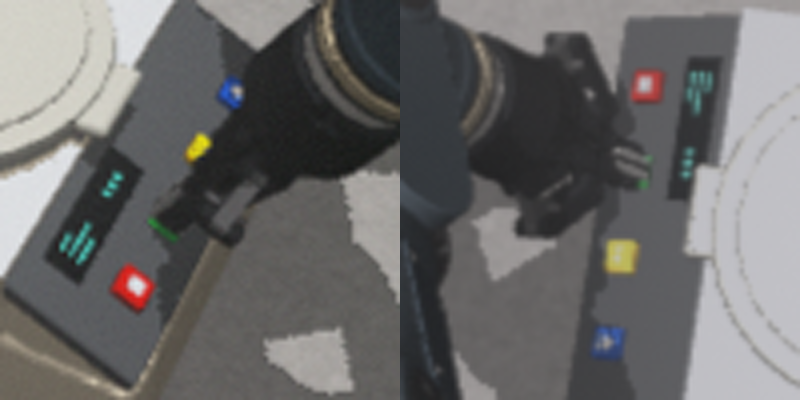

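The finger is centred on the green key with the neighbouring keys clear, and the force is about 3.5 N. A little more travel should show the end stop clearly.

>>> send_rows([
  {"x":0,"y":0,"z":0.5,"ax":0,"ay":0,"az":0,"jaw":-1},
  {"x":0,"y":0,"z":1,"ax":0,"ay":0,"az":0,"jaw":-1},
  {"x":0,"y":0,"z":1,"ax":0,"ay":0,"az":0,"jaw":-1},
])

```text
clock: 11.35
position: [613.7, 194.0, 118.4]
orientation: [[0.129, 0.99, -0.065], [0.882, -0.145, -0.449], [-0.454, 0.001, -0.891]]
ft_force: [-1.6, 2.0, 6.5]
grip_width: 0.1
```

The tip has stopped at z≈118.4 while the force rose to 6.5 N, so the key is fully down. Now I'll release.

>>> send_rows([
  {"x":0,"y":0,"z":-3,"ax":0,"ay":0,"az":0,"jaw":-1},
  {"x":0,"y":0,"z":-8,"ax":0,"ay":0,"az":0,"jaw":-1},
  {"x":0,"y":0,"z":-30,"ax":0,"ay":0,"az":0,"jaw":-1},
  {"x":0,"y":0,"z":-80,"ax":0,"ay":0,"az":0,"jaw":-1},
  {"x":0,"y":0,"z":-130,"ax":0,"ay":0,"az":0,"jaw":-1},
  {"x":0,"y":0,"z":-150,"ax":0,"ay":0,"az":0,"jaw":-1},
  {"x":0,"y":0,"z":-150,"ax":0,"ay":0,"az":0,"jaw":-1},
])

```text
clock: 12.22
position: [624.3, 262.3, 252.5]
orientation: [[0.129, 0.99, -0.062], [0.883, -0.143, -0.447], [-0.451, 0.003, -0.892]]
ft_force: [0.1, -0.1, 0.4]
grip_width: -0.4
```

```bash
python3 - <<'E'
from h import *
from workcell import r,grab_frame
import cv2
o=r.get_obs();print(o["clock"],o["position"],o["ft_force"])
for c in("scene","top"): cv2.imwrite(f"pics/{c}8.png",grab_frame(c))
a=[]
for i in("scene0","scene8"): a.append(cv2.resize(cv2.imread(f"pics/{i}.png")[195:295,300:400],(390,390),interpolation=cv2.INTER_CUBIC))
cv2.imwrite("pics/k8.png",np.hstack(a))
z=cv2.resize(cv2.imread("pics/top8.png")[110:280,130:350],None,fx=3,fy=3);cv2.imwrite("pics/top8z.png",z)
E
```

```text
12.225 [624.32894823 262.32646971 252.45134605] [ 0.14246405 -0.12503839  0.35103255]
```

View pics/scene8.png

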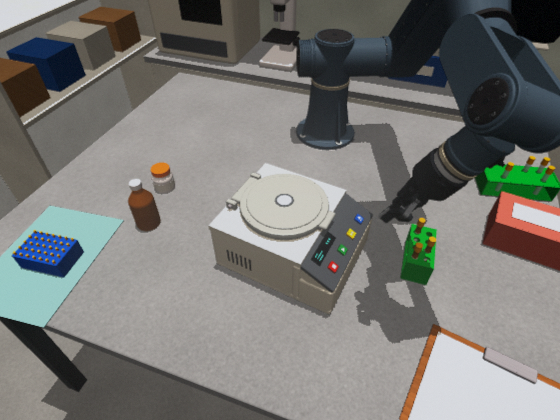

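View pics/k8.png

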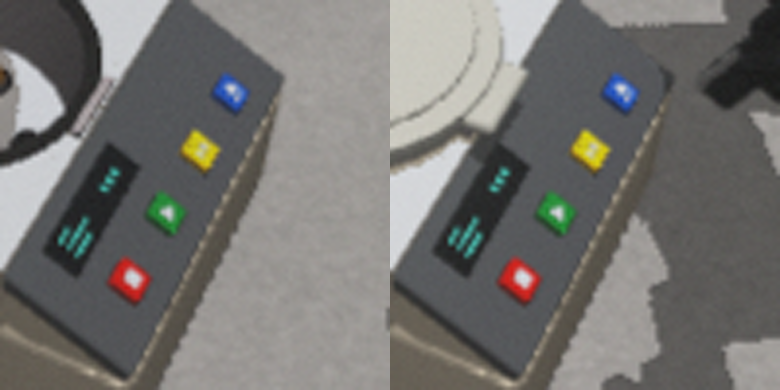

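View pics/top8.png

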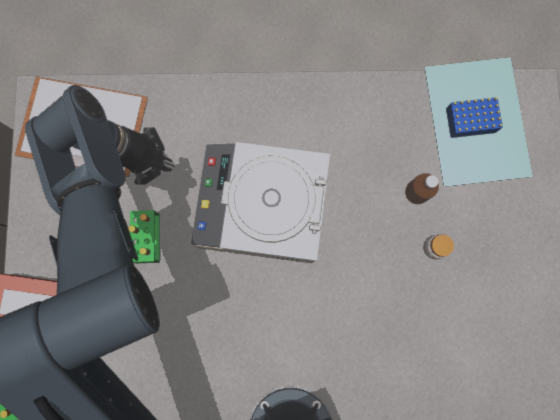

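The lid is shut, with its window at (284,200). The green key is back up at its original place (scene ~(342,249)), the other keys look the same as before, and the rack, jar and bottle haven't moved. The gripper is clear of everything.

```bash
python3 -c "
from workcell import job
print(job.sign_off())"
```

```text
the job is handed in; nothing more can be done
None
```

The centrifuge lid is fully shut and the green start key has been pressed and has sprung back. The job was handed in at about 12.3 s; no verdict was reported.

- **Lid:** I pushed it down along its arc with the closed fingertips until it sat on the seal, at about 8.5 N with the tip near z 174 mm, then lifted off. Afterwards its window was at pixel (284,200) in the scene view, against a prediction of (283,200) for fully shut. This is a camera check; the lid joint could not be read directly.
- **Start key:** I pressed it square to the panel until it stopped, about 3 mm below my measured height for the key top, with the force reaching about 6.5 N. I then backed off. The travel was not read directly, but the position stopping while the force rose points to fully down.
- **Everything else:** In the last pictures the green key is up again, and the red, yellow and blue keys look unchanged. The rack, jar and bottle are where they were. The gripper touches nothing; the last wrist force reading was about 0.4 N, within noise.

Two things did not go as planned. The first move call was refused for missing keys and moved nothing. The tip was also about 2.6 mm off before the key press, which I corrected before touching the key.

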